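# Show the toppled stain bottle to the inspection camera

## Task

The red dropper bottle has toppled in the bottle carrier and we need to see whether it cracked: fold the carrier's carrying handle down to the front, out of the way, and stand the red bottle upright again in its own bay without knocking over the bottles beside it. Then lift it out by its cap alone and show it to the inspection camera: upright, centred in front of the lens at lens height, 8 cm from lens to the middle of the bottle, with its printed white label facing the lens. Finish while holding it still in the air there; do not put it down.

Things in the scene. Friction and masses are not known exactly. Their poses are not given: they have to be found in the camera images.
- carrier: White bottle carrier, fixed, 172 mm long (y), 56 wide (x), walls 26 high, floor 4 thick; origin under its centre, -x faces the robot. Four bays 39 long, 50 wide centred at y = -63, -21 (blue and amber bottles, either way round), 21 (the red bottle's), 63 (empty). Dividers 3 mm thick, 30 high, notched in the middle (18 wide, down to 18). Handle hinge line: along y at x = 0, z = 19 mm.
- handle (a joint): Steel bail over the whole length of the carrier: 0 straight up over the bottles, grows as it folds to the carrier's -x (front) side, 1.57 level, stop at 1.62. Starts at 0 to 0.35. Stiff: stays where it is left, about 1 N at the grip moves it.
- handle_grip (a point): Middle of the bail's round black grip, 14 mm thick, 90 mm long along the carrier's y axis, 115 mm from the hinge line.
- red_centre (a point): Middle of the red dropper bottle, half-way up; z from foot to cap, -x towards the middle of its white label. 84 mm tall, 55 g: round body 30 mm wide up to 53 mm above the foot, then collar and dropper cap, to be taken as a cylinder 20 mm wide from 53 to 84 mm. Starts toppled: foot on the floor of its bay, leaning about 41 degrees to the carrier's +y on the divider to the empty bay, label side up.
- blue_centre (a point): Middle of the blue dropper bottle, half-way up; stands in the carrier, 84 mm tall, 31 mm wide. To stay standing.
- amber_centre (a point): Middle of the amber dropper bottle with black cap, half-way up; stands in the carrier, 68 mm tall, 27 by 33 mm. To stay standing.
- lens (a point): Centre of the lens front of a small white inspection camera with a 60 mm black ring light, 150 to 210 mm above the bench. It looks level along this point's -x axis; z is up. The camera reaches 30 mm above the lens axis; its steel column stands 99 mm behind the lens front, its top 253 mm above the bench.
- red: The whole red bottle: axes as red_centre, origin at the centre of its foot.
- camera_stand: Stand with the camera, fixed, grey base 130 by 100 mm; origin on the bench under the camera, 54 mm behind the lens front, axes as the lens.
Things that resemble listed ones, but are neither listed nor needed, are in the scene too. What is shaped like the part that bears blue_centre but purple is not meant. Of the things shaped like the camera_stand, the grey one is meant.

How it is judged:
By the outcome, as a careful person would: the job done as asked, in the order asked, and still so for the second after the job is handed in, while the arm keeps its last pose, push and grip.
It also fails if it takes over 58 s, if anything falls off the work surface, if the arm or the gripper's body presses on something with over 40 N, if the wrist force passes 120 N, or if a joint passes its speed limit or range.

## Robot

A 7-joint arm with a two-finger parallel gripper is mounted at the origin on a cart in front of the work surface, level with it; the furniture and walls round the work are solid. World frame = base frame: x ahead of the robot, y to its left, z up, the work surface at z = 0. Lengths are in m, angles in rad, forces in N, time in s.
With the tool pointing down it reaches from about 0.4 to 0.85 m from the base axis. Payload 10.4 kg.
Tool frame: the origin (TCP) lies between the finger pads; the fingertips stand 14 mm ahead of it and the grasp point (between the pads) lies 5 mm behind it; z points along the fingers, y is the direction in which the jaws open and shut (so a half turn about z gives the same grasp; the last joint's range is limited). The gripper opens to 87 mm and grips with 3 to 60 N. Pads are 19 mm wide; open, the fingers measure 117 mm over their backs; the gripper's body (75 mm by 190 mm) begins 51 mm behind the grasp point.
Start: joints at [1.175, 0.332, -0.065, 1.46, 0.022, 1.35, -0.088], TCP at [0.228, -0.582, 0.237] pointing down, gripper open.
Joint ranges: [-2.6, 2.6], [-0.5, 2.12], [-1.47, 1.34], [0.16, 2.42], [-1.27, 4.41], [0.06, 2.06], [-2.6, 2.6]. Speed limits (rad/s): [2.22, 2.22, 2.79, 2.79, 3.14, 3.14, 3.14].

## Interface

Orientations are given as a unit quaternion [x, y, z, w].
In Python, from bench import readout, camera, calibration, order gives the robot as it stands.
- The arm moves only by the tool apply_moves, never from a script. Its argument "deltas" is a list of rows, each an object with "translation": the shift along the world's x, y, z in m, a list of three; "turn": the turn, a rotation vector about the world's x, y, z in rad, a list of three; "hand": the finger opening in m, from 0 to 0.087. A call has 1 to 5 rows; each row shifts and turns the pose as measured when the row begins; what a row does not reach is not made up. A row lasts 1/10 s, in which the tool goes at most 50 mm and 8.59 degrees, less where a joint would pass 70% of its speed; a pose out of reach is approached as far as the arm can. A call with a gripper value outside its range is refused whole. The fingers move at their own pace and stop on an object; "newtons" is the grip in N (left out, the last holds). Time passes only in rows, so rows that do not move let the fingers close. It gives the time, the measured TCP pose, the force and the opening at its end, in the units of the state.
- readout.read_state(): the state, without advancing time (a new reading comes with each control period).
- camera(name): name is "scene" or "top" or "wrist"; returns the picture (400x640x3 uint8, red, green, blue); there is no depth.
- calibration(name): a dict with "fx", "fy", "cx", "cy" (pixels), "extrinsics" (4x4, takes a point from world to camera coordinates). Camera axes: x right, y down, z forward; pixel columns grow to the right and rows downward; lengths in m; the calibration is good to about 2 mm. A picture is of the moment at which its call begins: read the wrist's pose just before it. calibration takes no time and is no camera call; for the wrist camera it gives the pose at the moment of the call.
- order.close_job(): hands the job in, once; it reports no verdict.
The state is a dict: "time": time; "joint_positions": joint angles; "joint_vel": joint speeds; "joint_torque": joint torques, N m; "ee_pos": TCP position; "eef_rot": TCP orientation; "ft_force": force on the tool from outside, world axes, zero at the start; "torque": the same for the moment, N m; "width": finger opening in m.
Only numpy, scipy, OpenCV 4.12 (cv2) and the standard library are available. Lean on these libraries where they do the work, as an engineer would, in place of code of your own. Each camera call takes 0.05 s, during which the arm holds its last target. There are 200 camera calls.

## Working session

There is one attempt and no reset: what is moved stays moved. The work goes in short steps, Python scripts to look and compute and a tool call to move; the robot and the scene stay as the last step left them, time stands still between calls to the robot, and variables do not carry over. Pictures are saved under pics/ and viewed, about 8 in all and at most 12, crops included, and the job is handed in when it is done.

Besides the shell and the picture viewer there is one more tool, called after ">>>" in YAML: its name, and indented under it one key for each argument. apply_moves: Moves the arm, as the interface text tells. Its arguments: {"type":"object","properties":{"deltas":{"type":"array","items":{"type":"object","properties":{"translation":{"type":"array","items":{"type":"number"}},"turn":{"type":"array","items":{"type":"number"}},"hand":{"type":"number"}}}},"newtons":{"type":"number"}},"required":["deltas"]}

```bash
ls; mkdir -p pics
python3 - <<'E'
from bench import readout, camera, calibration
import cv2,numpy as np
s=readout.read_state();print({k:np.round(v,3).tolist() for k,v in s.items()})
for n in ("scene","top"):
    im=camera(n);cv2.imwrite(f"pics/{n}0.png",im[...,::-1])
    c=calibration(n);print(n,c["fx"],c["fy"],c["cx"],c["cy"],np.round(c["extrinsics"],3).tolist())
E
```

```text
pics
{'time': 0.0, 'joint_positions': [1.175, 0.333, -0.065, 1.461, 0.022, 1.35, -0.088], 'joint_vel': [0.0, 0.0, -0.0, 0.001, 0.0, 0.002, -0.0], 'joint_torque': [-0.0, -62.325, 0.025, -38.989, -0.061, 0.04, 0.0], 'ee_pos': [0.227, -0.582, 0.236], 'eef_rot': [0.983, 0.185, -0.0, -0.001], 'ft_force': [-0.286, -0.21, 0.302], 'torque': [0.009, 0.045, 0.005], 'width': 0.087}
scene 402.10060203317465 402.10060203317465 316.6259433573182 201.26462157589657 [[-0.857, -0.514, 0.022, 0.404], [-0.219, 0.326, -0.92, 0.272], [0.466, -0.793, -0.392, 0.653], [0.0, 0.0, 0.0, 1.0]]
top 371.6293437451819 371.6293437451819 316.2486300169217 206.0503536613287 [[0.011, -1.0, 0.023, -0.165], [-0.994, -0.013, -0.111, 0.593], [0.112, -0.021, -0.994, 1.082], [0.0, 0.0, 0.0, 1.0]]
```

View pics/scene0.png

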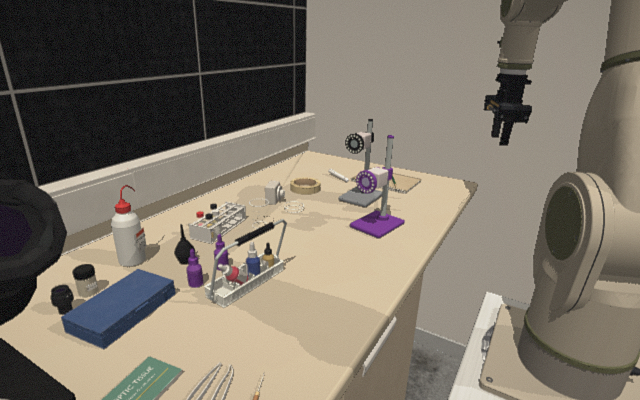

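View pics/top0.png

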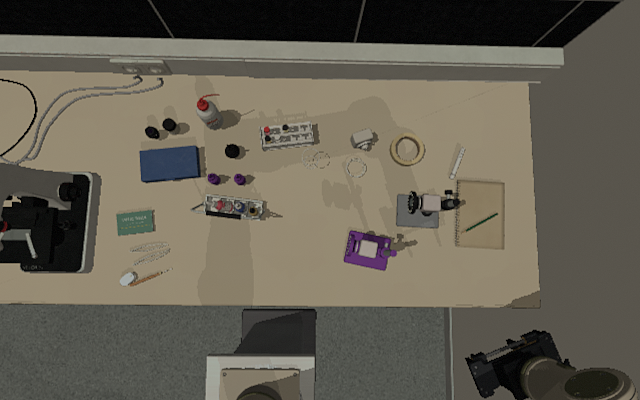

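Top view: white carrier at about (235,207) and grey camera stand at (418,208), with its ring light at (412,203). The purple stand at (368,250) and the purple bottles at (214,179) and (240,179) are decoys. I'll confirm with enlarged crops.

```bash
cat > h.py <<'E'
import numpy as np,cv2
from bench import readout,camera,calibration
def ray(c,u,v):
    E=np.array(c["extrinsics"]);R,t=E[:3,:3],E[:3,3]
    d=R.T@np.array([(u-c["cx"])/c["fx"],(v-c["cy"])/c["fy"],1.]);return -R.T@t,d/np.linalg.norm(d)
def onz(c,u,v,z):
    o,d=ray(c,u,v);return o+d*(z-o[2])/d[2]
def onplane(c,u,v,p,n):
    o,d=ray(c,u,v);n=np.array(n);return o+d*(n@(np.array(p)-o))/(n@d)
def tri(rays):
    A=np.zeros((3,3));b=np.zeros(3)
    for o,d in rays:
        P=np.eye(3)-np.outer(d,d);A+=P;b+=P@o
    p=np.linalg.solve(A,b);return p,[np.linalg.norm((np.eye(3)-np.outer(d,d))@(p-o)) for o,d in rays]
def proj(c,p):
    E=np.array(c["extrinsics"]);q=E[:3,:3]@np.array(p)+E[:3,3]
    return c["fx"]*q[0]/q[2]+c["cx"],c["fy"]*q[1]/q[2]+c["cy"]
def state():
    s=readout.read_state();print("t",round(s["time"],2),"pos",np.round(s["ee_pos"],4),"q",np.round(s["eef_rot"],4),"F",np.round(s["ft_force"],1),"w",round(s["width"],4),"j",np.round(s["joint_positions"],2));return s
E
python3 - <<'E'
from h import *
s=cv2.imread("pics/scene0.png");t=cv2.imread("pics/top0.png")
a=cv2.resize(t[185:230,190:290],(400,180),interpolation=cv2.INTER_CUBIC)
a=cv2.resize(t[180:235,190:290],None,fx=4,fy=4,interpolation=cv2.INTER_CUBIC)
b=cv2.resize(t[180:235,380:480],None,fx=4,fy=4,interpolation=cv2.INTER_CUBIC)
c=cv2.resize(s[210:310,190:290],None,fx=3.7,fy=3.7,interpolation=cv2.INTER_CUBIC)
d=cv2.resize(s[110:210,330:430],None,fx=3.7,fy=3.7,interpolation=cv2.INTER_CUBIC)
C=np.zeros((600,800,3),np.uint8);C[:220,:400]=a;C[:220,400:]=b;C[225:595,:370]=c;C[225:595,400:770]=d
cv2.imwrite("pics/c1.png",C)
T=calibration("top")
for n,u,v,z in [("carrierL",205,207,.02),("carrierR",265,212,.02),("camstand",418,208,.0),("lens",411,203,.18),("base",262,380,0)]: print(n,np.round(onz(T,u,v,z),3))
E
```

```text
carrierL [0.589 0.178 0.02 ]
carrierR [ 0.576 -0.003  0.02 ]
camstand [ 0.597 -0.476  0.   ]
lens [ 0.59  -0.404  0.18 ]
base [ 0.082 -0.005  0.   ]
```

View pics/c1.png

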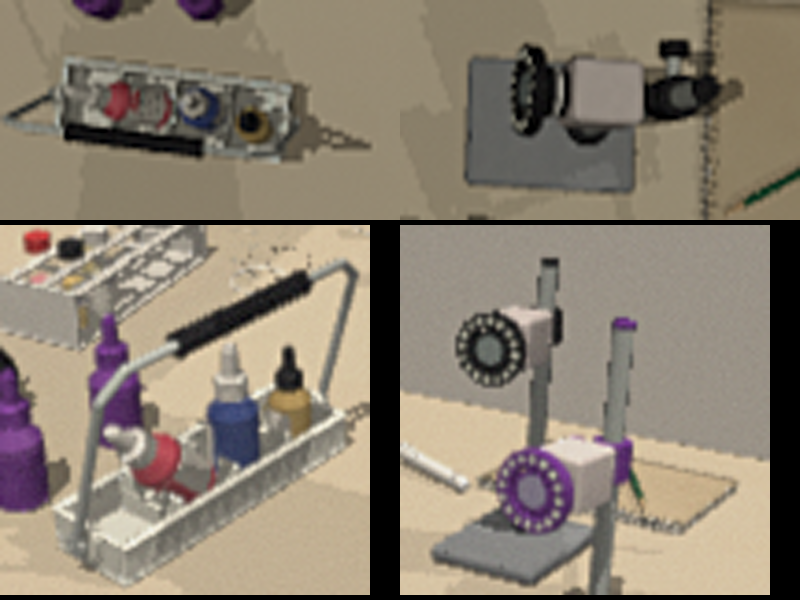

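The crops confirm it: the red bottle leans towards the empty bay at +y, with blue next to it and then amber. The bail leans slightly to the front. The grey stand with the black ring has its lens looking roughly along +y. Next I'll measure the key points.

Run:
```python
from h import *
T=calibration("top");S=calibration("scene")
tp=lambda x,y:(190+(x-.0)/4-.375,180+y/4-.375)
tp2=lambda x,y:(380+(x-400)/4-.375,180+y/4-.375)
sc=lambda x,y:(190+x/3.7-.37,210+(y-225)/3.7-.37)
sc2=lambda x,y:(330+(x-400)/3.7-.37,110+(y-225)/3.7-.37)
for n,p in [("+x+y",(65,58)),("+x-y",(293,85)),("-x-y",(287,160))]: print("top",n,np.round(onz(T,*tp(*p),.026),4))
for n,p in [("+x+y",(58,515)),("-x+y",(128,545)),("-x-y",(355,412))]: print("sc",n,np.round(onz(S,*sc(*p),.026),4))
g=[("grip+y",(64,132),(175,345)),("grip-y",(205,147),(307,282))]
for n,a,b in g: print(n,tri([ray(T,*tp(*a)),ray(S,*sc(*b))]))
print("ring",tri([ray(T,*tp2(522,90)),ray(S,*sc2(489,349))]))
for p in [(467,58),(463,184),(635,190),(560,60)]: print("base",np.round(onz(T,*tp2(*p),.012),4))
```

```text
top +x+y [0.6274 0.1756 0.026 ]
top +x-y [0.6093 0.0034 0.026 ]
top -x-y [0.5524 0.0064 0.026 ]
sc +x+y [0.6198 0.1788 0.026 ]
sc -x+y [0.5707 0.1783 0.026 ]
sc -x-y [0.5475 0.0082 0.026 ]
grip+y (array([0.56149212, 0.14480727, 0.13054654]), [np.float64(0.00045865414117500183), np.float64(0.00045865414117493016)])
grip-y (array([0.551888  , 0.04877464, 0.12873331]), [np.float64(0.0013202990375679995), np.float64(0.0013202990375681112)])
ring (array([ 0.58979594, -0.39714257,  0.19735269]), [np.float64(0.00015525401442614942), np.float64(0.0001552540144262238)])
base [ 0.6377 -0.4061  0.012 ]
base [ 0.5402 -0.4018  0.012 ]
base [ 0.5372 -0.5344  0.012 ]
base [ 0.6372 -0.4785  0.012 ]
```

Carrier centre is about (0.590, 0.091) with yaw about -0.11. The grip is at (0.557, 0.097, 0.130), which gives θ≈0.295 and radius 116 mm, matching the given 115. Lens is about (0.590, -0.397, 0.197). I'll raise the arm and swing over.

>>> apply_moves:
  deltas:
    - {"translation": [0, 0, 0.05], "turn": [0, 0, 0], "hand": 0}
    - {"translation": [0, 0, 0.05], "turn": [0, 0, 0], "hand": 0}
    - {"translation": [0, 0.0, 0.05], "turn": [0, 0, 0], "hand": 0}
    - {"translation": [0.022, 0.042, 0], "turn": [0, 0, 0.07], "hand": 0}
    - {"translation": [0.022, 0.042, 0], "turn": [0, 0, 0.07], "hand": 0}

```text
time: 0.6
ee_pos: [0.2674, -0.4986, 0.387]
eef_rot: [0.968, 0.25, -0.002, -0.003]
ft_force: [0.9, 0.3, 0.0]
width: 0.0547
```

>>> apply_moves:
  deltas:
    - {"translation": [0.022, 0.042, 0], "turn": [0, 0, 0.07], "hand": 0}
    - {"translation": [0.022, 0.042, 0], "turn": [0, 0, 0.07], "hand": 0}
    - {"translation": [0.022, 0.042, 0], "turn": [0, 0, 0.07], "hand": 0}
    - {"translation": [0.022, 0.042, 0], "turn": [0, 0, 0.07], "hand": 0}
    - {"translation": [0.022, 0.042, 0], "turn": [0, 0, 0.07], "hand": 0}

```text
time: 1.1
ee_pos: [0.3794, -0.2802, 0.3868]
eef_rot: [0.907, 0.421, -0.003, -0.002]
ft_force: [1.1, -0.0, 0.2]
width: 0.0148
```

>>> apply_moves:
  deltas:
    - {"translation": [0.022, 0.042, 0], "turn": [0, 0, 0.07], "hand": 0}
    - {"translation": [0.022, 0.042, 0], "turn": [0, 0, 0.07], "hand": 0}
    - {"translation": [0.022, 0.042, 0], "turn": [0, 0, 0.07], "hand": 0}
    - {"translation": [0.022, 0.042, 0], "turn": [0, 0, 0.07], "hand": 0}
    - {"translation": [0.022, 0.042, 0], "turn": [0, 0, 0.07], "hand": 0}

```text
time: 1.6
ee_pos: [0.4911, -0.0605, 0.3863]
eef_rot: [0.816, 0.578, -0.004, -0.001]
ft_force: [0.3, -0.7, 0.6]
width: 0.0004
```

>>> apply_moves:
  deltas:
    - {"translation": [0.022, 0.042, 0], "turn": [0, 0, 0.07], "hand": 0}
    - {"translation": [0.022, 0.042, 0], "turn": [0, 0, 0.07], "hand": 0}
    - {"translation": [0.022, 0.042, 0], "turn": [0, 0, 0.07], "hand": 0}
    - {"translation": [0.022, 0.042, 0], "turn": [0, 0, 0.07], "hand": 0}
    - {"translation": [0, 0, 0], "turn": [0, 0, 0], "hand": 0}

```text
time: 2.1
ee_pos: [0.5811, 0.1209, 0.3838]
eef_rot: [0.721, 0.693, -0.004, -0.002]
ft_force: [0.2, -1.2, -1.3]
width: 0.0005
```

Run:
```python
from h import *
state()
```

```text
t 2.1 pos [0.5811 0.1209 0.3838] q [ 0.7206  0.6933 -0.0043 -0.0023] F [ 0.2 -1.2 -1.3] w 0.0005 j [ 0.29  0.33 -0.77  1.24  0.22  1.67 -0.47]
```

>>> apply_moves:
  deltas:
    - {"translation": [0.004, -0.009, -0.045], "turn": [0, 0, -0.03], "hand": 0}
    - {"translation": [0.004, -0.009, -0.048], "turn": [0, 0, -0.04], "hand": 0}
    - {"translation": [0.003, -0.009, -0.048], "turn": [0, 0, 0], "hand": 0}
    - {"translation": [0, 0, -0.045], "turn": [0, 0, 0], "hand": 0}
    - {"translation": [0, 0, -0.02], "turn": [0, 0, 0], "hand": 0}

```text
time: 2.6
ee_pos: [0.5917, 0.0956, 0.172]
eef_rot: [0.744, 0.668, -0.002, -0.002]
ft_force: [0.4, -0.5, -0.3]
width: 0.0005
```

Run:
```python
from h import *
state(); a=camera("wrist"); b=camera("scene")
cv2.imwrite("pics/w1.png",np.hstack([cv2.resize(a[...,::-1],(400,250)),cv2.resize(b[190:320,160:320,::-1],(400,325))[:250]]))
```

```text
t 2.6 pos [0.5917 0.0956 0.172 ] q [ 0.7438  0.6684 -0.0021 -0.0022] F [ 0.4 -0.5 -0.3] w 0.0005 j [ 0.33  0.42 -0.72  1.58  0.28  1.26 -0.54]
```

View pics/w1.png

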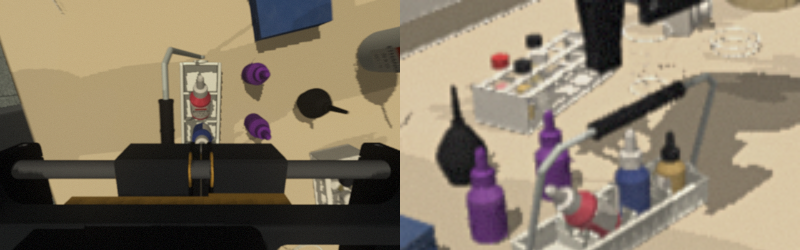

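The fingers are on the rear (+x) side of the bail and clear of the bottles. Going down and pushing to the front.

>>> apply_moves:
  deltas:
    - {"translation": [0, 0, -0.038], "turn": [0, 0, 0], "hand": 0}
    - {"translation": [-0.018, 0.002, 0], "turn": [0, 0, 0], "hand": 0}
    - {"translation": [-0.018, 0.002, -0.006], "turn": [0, 0, 0], "hand": 0}
    - {"translation": [-0.018, 0.002, -0.011], "turn": [0, 0, 0], "hand": 0}
    - {"translation": [-0.015, 0.002, -0.014], "turn": [0, 0, 0], "hand": 0}

```text
time: 3.2
ee_pos: [0.5273, 0.1042, 0.1108]
eef_rot: [0.745, 0.667, 0.003, 0.0]
ft_force: [1.3, -0.4, -0.2]
width: 0.0002
```

>>> apply_moves:
  deltas:
    - {"translation": [-0.014, 0.001, -0.018], "turn": [0, 0, 0], "hand": 0}
    - {"translation": [-0.006, 0.001, -0.014], "turn": [0, 0, 0], "hand": 0}
    - {"translation": [0, 0, 0], "turn": [0, 0, 0], "hand": 0}

```text
time: 3.5
ee_pos: [0.5078, 0.107, 0.0822]
eef_rot: [0.745, 0.667, 0.005, 0.003]
ft_force: [-0.1, 0.3, -0.0]
width: 0.0005
```

Run:
```python
from h import *
state(); a=camera("wrist"); b=camera("scene")
cv2.imwrite("pics/w2.png",np.hstack([cv2.resize(a[...,::-1],(400,250)),cv2.resize(b[190:320,160:320,::-1],(400,325))[75:]]))
```

```text
t 3.5 pos [0.5078 0.107  0.0822] q [0.7448 0.6673 0.0046 0.0026] F [-0.1  0.3 -0. ] w 0.0005 j [ 0.36  0.33 -0.75  1.89  0.27  1.01 -0.61]
```

View pics/w2.png

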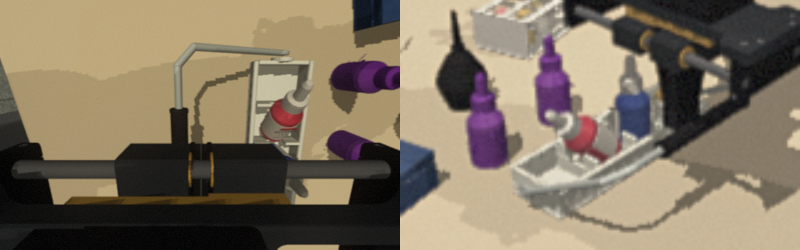

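The bail is well forward and the bottles are untouched. Now over the grip to press it down to level.

>>> apply_moves:
  deltas:
    - {"translation": [0, 0, 0.048], "turn": [0, 0, 0], "hand": 0}
    - {"translation": [-0.028, 0.0, 0.005], "turn": [0, 0, 0], "hand": 0}
    - {"translation": [-0.006, 0, -0.02], "turn": [0, 0, 0], "hand": 0}
    - {"translation": [0, 0, -0.025], "turn": [0, 0, 0], "hand": 0}
    - {"translation": [0, 0, -0.025], "turn": [0, 0, 0], "hand": 0}

```text
time: 4.1
ee_pos: [0.4837, 0.109, 0.0783]
eef_rot: [0.745, 0.667, 0.013, 0.008]
ft_force: [0.2, -0.1, 0.2]
width: 0.0001
```

>>> apply_moves:
  deltas:
    - {"translation": [0, 0, -0.012], "turn": [0, 0, 0], "hand": 0}
    - {"translation": [0, 0, -0.01], "turn": [0, 0, 0], "hand": 0}
    - {"translation": [0, 0, -0.003], "turn": [0, 0, 0], "hand": 0}

```text
time: 4.4
ee_pos: [0.4855, 0.1091, 0.0533]
eef_rot: [0.746, 0.666, 0.014, 0.008]
ft_force: [-0.8, 0.3, 0.3]
width: 0.0005
```

>>> apply_moves:
  deltas:
    - {"translation": [-0.004, 0, -0.009], "turn": [0, 0, 0], "hand": 0}
    - {"translation": [-0.004, 0, -0.008], "turn": [0, 0, 0], "hand": 0}
    - {"translation": [0, 0, 0], "turn": [0, 0, 0], "hand": 0}

```text
time: 4.7
ee_pos: [0.478, 0.1094, 0.0363]
eef_rot: [0.746, 0.666, 0.015, 0.009]
ft_force: [0.4, -0.6, -0.2]
width: 0.0005
```

Run:
```python
from h import *
state(); a=camera("top"); b=camera("scene")
cv2.imwrite("pics/w3.png",np.hstack([cv2.resize(a[180:240,190:290,::-1],(400,240)),cv2.resize(b[190:320,160:320,::-1],(400,325))[75:315]]))
```

```text
t 4.7 pos [0.478  0.1094 0.0363] q [0.7456 0.6662 0.0147 0.0087] F [ 0.4 -0.6 -0.2] w 0.0005 j [ 0.36  0.33 -0.75  2.01  0.3   0.87 -0.67]
```

View pics/w3.png

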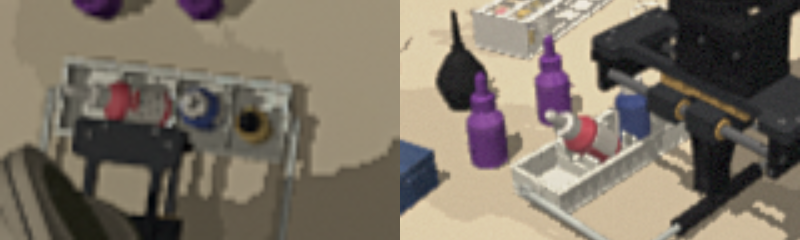

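The bail looks level in both views: its legs run straight out to the front. Now raising for a wrist view of the red bottle.

>>> apply_moves:
  deltas:
    - {"translation": [0, 0, 0.05], "turn": [0, 0, 0], "hand": 0.045}
    - {"translation": [0, 0, 0.05], "turn": [-0.008, -0.007, 0], "hand": 0.045}
    - {"translation": [0, -0.005, 0.05], "turn": [0, 0, 0], "hand": 0.045}
    - {"translation": [0.035, -0.02, 0.03], "turn": [0, 0, 0], "hand": 0.045}
    - {"translation": [0.035, -0.02, 0.03], "turn": [0, 0, 0], "hand": 0.045}

```text
time: 5.3
ee_pos: [0.5426, 0.0675, 0.2516]
eef_rot: [0.743, 0.669, 0.013, 0.014]
ft_force: [0.7, 0.3, 0.1]
width: 0.0325
```

>>> apply_moves:
  deltas:
    - {"translation": [0.04, -0.02, 0.0], "turn": [0, 0, 0], "hand": 0.045}
    - {"translation": [0, 0, 0], "turn": [0, 0, 0], "hand": 0.045}
    - {"translation": [0, 0, 0], "turn": [0, 0, 0], "hand": 0.045}

```text
time: 5.6
ee_pos: [0.5895, 0.0432, 0.2574]
eef_rot: [0.745, 0.667, 0.017, 0.017]
ft_force: [-0.8, 1.0, -0.3]
width: 0.0444
```

Run:
```python
from h import *
import json
state(); c=calibration("wrist");a=camera("wrist"); b=camera("scene"); t=camera("top")
for n,i in (("w4",a),("s4",b),("t4",t)): cv2.imwrite(f"pics/{n}.png",i[...,::-1])
json.dump({k:np.array(v).tolist() for k,v in c.items()},open("w4.json","w"))
u,v=proj(c,(.595,.125,.04));print(u,v)
C=np.zeros((600,800,3),np.uint8)
x0=int(np.clip(u-100,0,440));y0=int(np.clip(v-80,0,230));print(x0,y0)
C[:]=0; C[:510,:600]=cv2.resize(a[y0:y0+170,x0:x0+200,::-1],None,fx=3,fy=3,interpolation=cv2.INTER_CUBIC)
C[:200,600:]=cv2.resize(t[180:240,205:265,::-1],(200,200),interpolation=cv2.INTER_CUBIC)
C[210:410,600:]=cv2.resize(b[230:290,195:255,::-1],(200,200),interpolation=cv2.INTER_CUBIC)
cv2.imwrite("pics/c4.png",C)
```

```text
t 5.6 pos [0.5895 0.0432 0.2574] q [0.7449 0.6667 0.0168 0.0168] F [-0.8  1.  -0.3] w 0.0444 j [ 0.46  0.3  -0.75  1.54  0.22  1.35 -0.42]
308.0563004230792 102.56681498473084
208 22
```

View pics/c4.png

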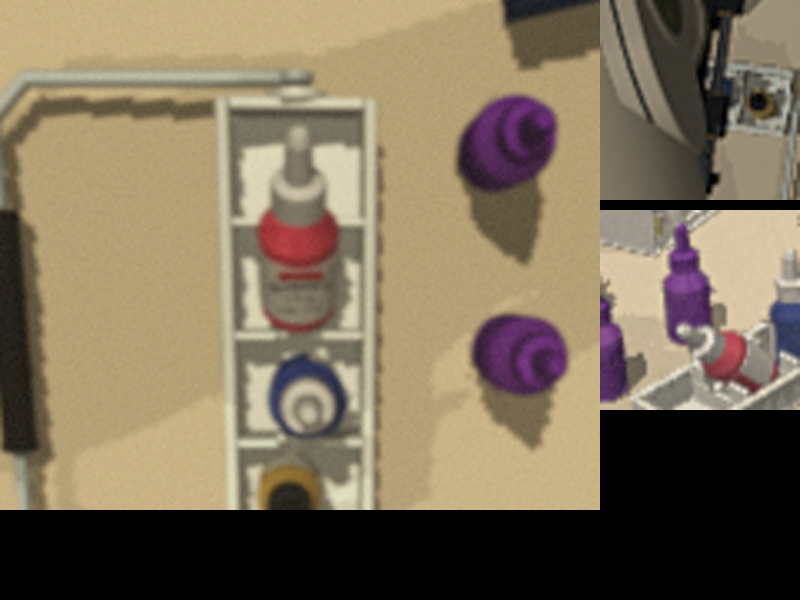

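The wrist crop shows red lying centred in its bay with its label straight up: dropper tip at (297,125), upper foot rim at about (298,330). The dividers run at rows 222 and 335, and blue and amber are standing. Computing positions in the carrier frame.

```bash
cat > m.py <<'E'
from h import *
import json
W=json.load(open("w4.json"));S=calibration("scene")
wp=lambda x,y:(208+x/3-.33,22+y/3-.33)
def P(x,y,z): return onz(W,*wp(x,y),z)
A,B=P(218,100,.026),P(376,100,.026); print("corners +y",A,B)
d1=[P(225,222,.03),P(370,222,.03)];d2=[P(228,335,.03),P(372,335,.03)];print("div",d1,d2)
L=[P(222,120,.026),P(236,480,.026)];R=[P(376,120,.026),P(375,480,.026)]
print("walls",L,R); 
for a,b in (L,R): print("yaw",np.arctan2(-(a-b)[0],(a-b)[1]))
sp=lambda x,y:(195+(x-600)/3.333-.35,230+(y-210)/3.333-.35)
print("tip",tri([ray(W,*wp(297,126)),ray(S,*sp(684,332))]))
print("collar",tri([ray(W,*wp(299,192)),ray(S,*sp(708,345))]))
for q in (.015,.019,.023): print("foot rim",P(298,330,q))
print("grip bail z.018", P(20,215,.018))
E
python3 m.py
```

```text
corners +y [0.57092838 0.17856383 0.026     ] [0.62871638 0.17260794 0.026     ]
div [array([0.56770964, 0.13581089, 0.03      ]), array([0.62177555, 0.12994879, 0.03      ])] [array([0.56301064, 0.09460342, 0.03      ]), array([0.61826689, 0.08832068, 0.03      ])]
walls [array([0.5714159 , 0.17166549, 0.026     ]), array([0.55785383, 0.03702637, 0.026     ])] [array([0.62802402, 0.16578275, 0.026     ]), array([0.61386471, 0.03025138, 0.026     ])]
yaw -0.10039041552669371
yaw -0.10409494986289203
tip (array([0.59686409, 0.15920686, 0.07338749]), [np.float64(0.0010593983095959064), np.float64(0.0010593983095960008)])
collar (array([0.59581227, 0.14102726, 0.05505896]), [np.float64(0.00041554669922794267), np.float64(0.00041554669922796224)])
foot rim [0.58997543 0.09269581 0.015     ]
foot rim [0.58998344 0.09289415 0.019     ]
foot rim [0.58999145 0.09309249 0.023     ]
grip bail z.018 [0.48986582 0.14749198 0.018     ]
```

```bash
cat > go.py <<'E'
from h import *
from scipy.spatial.transform import Rotation as Ro
import sys
PSI=-.103;C=np.array([.591,.0905,0]);RC=Ro.from_euler("z",PSI)
def axis(deg,roll=0): # tool rotation: leaning deg to carrier +y, jaws along carrier x
    a=np.radians(deg);z=np.array([0,-np.sin(a),-np.cos(a)]);y=np.array([1.,0,0])
    # tool y along carrier +x (same branch as now)
    x=np.cross(y,z);return RC*Ro.from_matrix(np.c_[x,y,z])
def target(fy,fz,deg,h,fx=-.0005):
    a=np.radians(deg);p=np.array([fx,fy+h*np.sin(a),fz+h*np.cos(a)]);return C+RC.apply(p),axis(deg)
def show(p,R):
    s=state();R0=Ro.from_quat(s["eef_rot"]);rv=(R*R0.inv()).as_rotvec()
    print("target",np.round(p,4),"d",np.round(p-s["ee_pos"],4),"turn",np.round(rv,3),"n",max(np.linalg.norm(p-s["ee_pos"])/.05,np.linalg.norm(rv)/.15))
if __name__=="__main__": show(*target(*map(float,sys.argv[1:])))
E
python3 go.py .0135 .014 41 .130
```

```text
t 5.75 pos [0.5882 0.0431 0.2567] q [0.7447 0.6669 0.0159 0.017 ] F [-0.   0.7 -0.2] w 0.0452 j [ 0.46  0.29 -0.75  1.54  0.22  1.35 -0.42]
target [0.6007 0.1888 0.1121] d [ 0.0124  0.1457 -0.1446] turn [-0.708  0.12  -0.01 ] n 4.785274927754347
```

>>> apply_moves:
  deltas:
    - {"translation": [0.002, 0.026, -0.01], "turn": [-0.118, 0.02, 0], "hand": 0.045}
    - {"translation": [0.002, 0.026, -0.01], "turn": [-0.118, 0.02, 0], "hand": 0.045}
    - {"translation": [0.002, 0.026, -0.01], "turn": [-0.118, 0.02, 0], "hand": 0.045}
    - {"translation": [0.002, 0.026, -0.01], "turn": [-0.118, 0.02, 0], "hand": 0.045}
    - {"translation": [0.002, 0.026, -0.01], "turn": [-0.118, 0.02, 0], "hand": 0.045}

```text
time: 6.25
ee_pos: [0.5992, 0.1638, 0.2124]
eef_rot: [0.712, 0.632, -0.218, 0.215]
ft_force: [0.6, -0.7, 0.7]
width: 0.0448
```

```bash
python3 go.py .0135 .014 41 .130
```

```text
t 6.25 pos [0.5992 0.1638 0.2124] q [ 0.7121  0.6317 -0.2178  0.2153] F [ 0.6 -0.7  0.7] w 0.0448 j [-0.19  0.66 -0.64  1.28  0.77  1.81 -0.94]
target [0.6007 0.1888 0.1121] d [ 0.0015  0.025  -0.1003] turn [-0.09   0.041  0.005] n 2.0669774281578164
```

>>> apply_moves:
  deltas:
    - {"translation": [0.001, 0.013, -0.03], "turn": [-0.045, 0.02, 0], "hand": 0.045}
    - {"translation": [0.001, 0.013, -0.035], "turn": [-0.045, 0.02, 0], "hand": 0.045}
    - {"translation": [0, 0, -0.035], "turn": [0, 0, 0], "hand": 0.045}
    - {"translation": [0, 0, 0], "turn": [0, 0, 0], "hand": 0.045}

```text
time: 6.65
ee_pos: [0.5946, 0.2024, 0.1061]
eef_rot: [0.689, 0.633, -0.263, 0.236]
ft_force: [-0.1, -0.6, 0.2]
width: 0.0451
```

```bash
python3 go.py .0135 .014 41 .130
python3 - <<'E'
from h import *
a=camera("wrist");b=camera("scene")
cv2.imwrite("pics/w5.png",np.hstack([cv2.resize(a[...,::-1],(480,300)),cv2.resize(b[220:290,190:260,::-1],(300,300),interpolation=cv2.INTER_CUBIC)]))
E
```

```text
t 6.65 pos [0.5946 0.2024 0.1061] q [ 0.6892  0.6325 -0.2627  0.2364] F [-0.1 -0.6  0.2] w 0.0451 j [-0.31  0.85 -0.6   1.25  0.84  1.81 -1.04]
target [0.6007 0.1888 0.1121] d [ 0.006  -0.0136  0.006 ] turn [ 0.006 -0.007 -0.015] n 0.32177963486344385
```

View pics/w5.png

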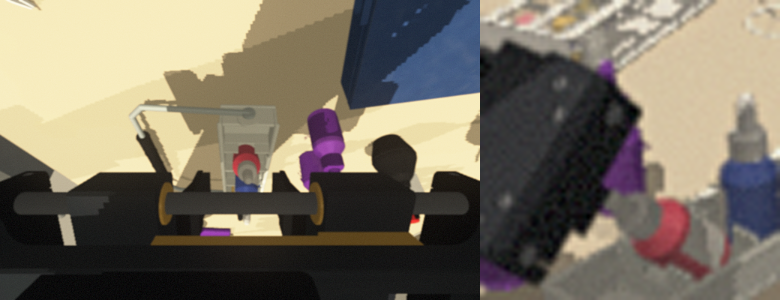

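The tool is aligned with the bottle axis, and the cap is centred between the fingers in the wrist view. Correcting, then advancing.

>>> apply_moves:
  deltas:
    - {"translation": [0.006, -0.0136, 0.006], "turn": [0.006, -0.007, -0.015], "hand": 0.045}
    - {"translation": [0, 0, 0], "turn": [0, 0, 0], "hand": 0.045}
    - {"translation": [-0.0015, -0.013, -0.015], "turn": [0, 0, 0], "hand": 0.045}
    - {"translation": [-0.0015, -0.013, -0.015], "turn": [0, 0, 0], "hand": 0.045}

```text
time: 7.15
ee_pos: [0.604, 0.1619, 0.0993]
eef_rot: [0.702, 0.624, -0.249, 0.236]
ft_force: [0.0, -0.0, 0.1]
width: 0.0447
```

```bash
python3 go.py .0135 .014 41 .071
```

```text
t 7.15 pos [0.604  0.1619 0.0993] q [ 0.7021  0.6237 -0.2493  0.2363] F [ 0.  -0.   0.1] w 0.0447 j [-0.24  0.81 -0.59  1.32  0.85  1.74 -1.04]
target [0.5967 0.1503 0.0676] d [-0.0074 -0.0116 -0.0317] turn [-0.012  0.022  0.007] n 0.690157462920725
```

>>> apply_moves:
  deltas:
    - {"translation": [-0.005, 0, -0.012], "turn": [-0.012, 0.022, 0.007], "hand": 0.045}
    - {"translation": [0, 0, 0], "turn": [0, 0, 0], "hand": 0.045}

```text
time: 7.35
ee_pos: [0.5998, 0.1586, 0.0892]
eef_rot: [0.697, 0.625, -0.26, 0.235]
ft_force: [0.3, 0.2, 0.7]
width: 0.0446
```

```bash
python3 go.py .0135 .014 41 .071
```

```text
t 7.35 pos [0.5998 0.1586 0.0892] q [ 0.6971  0.6254 -0.2603  0.2348] F [0.3 0.2 0.7] w 0.0446 j [-0.24  0.82 -0.59  1.32  0.85  1.74 -1.04]
target [0.5967 0.1503 0.0676] d [-0.0032 -0.0083 -0.0216] turn [0.001 0.002 0.005] n 0.46670663541967083
```

>>> apply_moves:
  deltas:
    - {"translation": [-0.002, -0.004, -0.011], "turn": [0, 0, 0.004], "hand": 0.045}
    - {"translation": [-0.002, -0.004, -0.01], "turn": [0, 0, 0], "hand": 0.045}
    - {"translation": [0, 0, 0], "turn": [0, 0, 0], "hand": 0.045}

```text
time: 7.65
ee_pos: [0.5962, 0.1513, 0.0684]
eef_rot: [0.696, 0.627, -0.258, 0.236]
ft_force: [-0.0, -0.3, -0.2]
width: 0.045
```

```bash
python3 go.py .0135 .014 41 .071
```

```text
t 7.65 pos [0.5962 0.1513 0.0684] q [ 0.6962  0.6269 -0.2584  0.2355] F [-0.  -0.3 -0.2] w 0.045 j [-0.23  0.83 -0.58  1.36  0.85  1.7  -1.05]
target [0.5967 0.1503 0.0676] d [ 0.0004 -0.001  -0.0008] turn [-0.001  0.004  0.   ] n 0.02783194636300532
```

Good, no contact. Closing on the cap with a gentle grip.

>>> apply_moves:
  deltas:
    - {"translation": [0, 0, 0], "turn": [0, 0, 0], "hand": 0.0}
    - {"translation": [0, 0, 0], "turn": [0, 0, 0], "hand": 0.0}
    - {"translation": [0, 0, 0], "turn": [0, 0, 0], "hand": 0.0}
    - {"translation": [0, 0, 0], "turn": [0, 0, 0], "hand": 0.0}
    - {"translation": [0, 0, 0], "turn": [0, 0, 0], "hand": 0.0}
  newtons: 15

```text
time: 8.15
ee_pos: [0.5964, 0.1525, 0.069]
eef_rot: [0.696, 0.627, -0.258, 0.236]
ft_force: [0.2, -0.7, -0.6]
width: 0.0194
```

```bash
python3 go.py .0170 .013 20.5 .071; python3 go.py .021 .006 0 .071
```

```text
t 8.15 pos [0.5964 0.1525 0.069 ] q [ 0.6961  0.6273 -0.2578  0.2355] F [ 0.2 -0.7 -0.6] w 0.0194 j [-0.23  0.83 -0.58  1.36  0.85  1.7  -1.05]
target [0.5948 0.1322 0.0795] d [-0.0016 -0.0203  0.0105] turn [ 0.354 -0.032 -0.   ] n 2.3705010987743536
t 8.15 pos [0.5964 0.1525 0.069 ] q [ 0.6961  0.6273 -0.2578  0.2355] F [ 0.2 -0.7 -0.6] w 0.0194 j [-0.23  0.83 -0.58  1.36  0.85  1.7  -1.05]
target [0.5927 0.1114 0.077 ] d [-0.0037 -0.0411  0.008 ] turn [ 0.71  -0.069  0.001] n 4.755684995406301
```

The cap is held (19.4 mm). Now half of the standing-up arc, in small rows.

>>> apply_moves:
  deltas:
    - {"translation": [0, -0.003, 0.005], "turn": [0.05, -0.005, 0], "hand": 0}
    - {"translation": [-0.0004, -0.005, 0.002], "turn": [0.08, -0.008, 0], "hand": 0}
    - {"translation": [-0.0004, -0.005, 0.002], "turn": [0.08, -0.008, 0], "hand": 0}
    - {"translation": [-0.0004, -0.005, 0.002], "turn": [0.08, -0.008, 0], "hand": 0}
    - {"translation": [0, 0, 0], "turn": [0, 0, 0], "hand": 0}

```text
time: 8.65
ee_pos: [0.595, 0.136, 0.0797]
eef_rot: [0.726, 0.656, -0.15, 0.139]
ft_force: [0.0, -0.1, -1.4]
width: 0.0195
```

```bash
python3 go.py .0170 .013 20.5 .071; python3 go.py .021 .007 0 .071
```

```text
t 8.65 pos [0.595  0.136  0.0797] q [ 0.7263  0.6563 -0.1498  0.1388] F [ 0.  -0.1 -1.4] w 0.0195 j [ 0.    0.68 -0.69  1.5   0.72  1.45 -0.96]
target [0.5948 0.1322 0.0795] d [-0.0002 -0.0038 -0.0002] turn [ 0.054 -0.    -0.003] n 0.3590054008729171
t 8.65 pos [0.595  0.136  0.0797] q [ 0.7263  0.6563 -0.1498  0.1388] F [ 0.  -0.1 -1.4] w 0.0195 j [ 0.    0.68 -0.69  1.5   0.72  1.45 -0.96]
target [0.5927 0.1114 0.078 ] d [-0.0023 -0.0245 -0.0017] turn [ 0.41  -0.037 -0.002] n 2.7424501740940563
```

>>> apply_moves:
  deltas:
    - {"translation": [-0.0005, -0.005, 0.0008], "turn": [0.085, -0.008, 0], "hand": 0}
    - {"translation": [-0.0005, -0.005, 0.0005], "turn": [0.085, -0.008, 0], "hand": 0}
    - {"translation": [-0.0005, -0.005, 0], "turn": [0.085, -0.008, 0], "hand": 0}
    - {"translation": [-0.0005, -0.005, -0.0005], "turn": [0.085, -0.008, 0], "hand": 0}
    - {"translation": [0, 0, 0], "turn": [0, 0, 0], "hand": 0}

```text
time: 9.15
ee_pos: [0.5914, 0.1187, 0.0793]
eef_rot: [0.74, 0.672, -0.024, 0.022]
ft_force: [-0.3, -2.0, -0.5]
width: 0.0191
```

```bash
python3 go.py .021 .006 0 .071
```

```text
t 9.15 pos [0.5914 0.1187 0.0793] q [ 0.7397  0.6722 -0.024   0.0224] F [-0.3 -2.  -0.5] w 0.0191 j [ 0.32  0.57 -0.82  1.64  0.51  1.17 -0.74]
target [0.5927 0.1114 0.077 ] d [ 0.0013 -0.0073 -0.0023] turn [ 0.066 -0.006 -0.007] n 0.44106806632575324
```

>>> apply_moves:
  deltas:
    - {"translation": [0.0006, -0.004, 0], "turn": [0.033, -0.003, -0.003], "hand": 0}
    - {"translation": [0.0006, -0.0035, 0], "turn": [0.033, -0.003, -0.003], "hand": 0}
    - {"translation": [0, 0, 0], "turn": [0, 0, 0], "hand": 0}

```text
time: 9.45
ee_pos: [0.591, 0.1143, 0.0783]
eef_rot: [0.741, 0.672, -0.003, 0.0]
ft_force: [0.4, 0.1, -1.4]
width: 0.0193
```

```bash
python3 go.py .021 .004 0 .071
python3 - <<'E'
from h import *
b=camera("scene")
cv2.imwrite("pics/w6.png",cv2.resize(b[215:305,190:290,::-1],(800,600),interpolation=cv2.INTER_CUBIC)[:,:])
E
```

```text
t 9.45 pos [0.591  0.1143 0.0783] q [ 7.406e-01  6.720e-01 -3.500e-03  3.000e-04] F [ 0.4  0.1 -1.4] w 0.0193 j [ 0.38  0.57 -0.84  1.66  0.46  1.13 -0.69]
target [0.5927 0.1114 0.075 ] d [ 0.0017 -0.0028 -0.0033] turn [ 0.005 -0.005 -0.006] n 0.09364166605385417
```

View pics/w6.png

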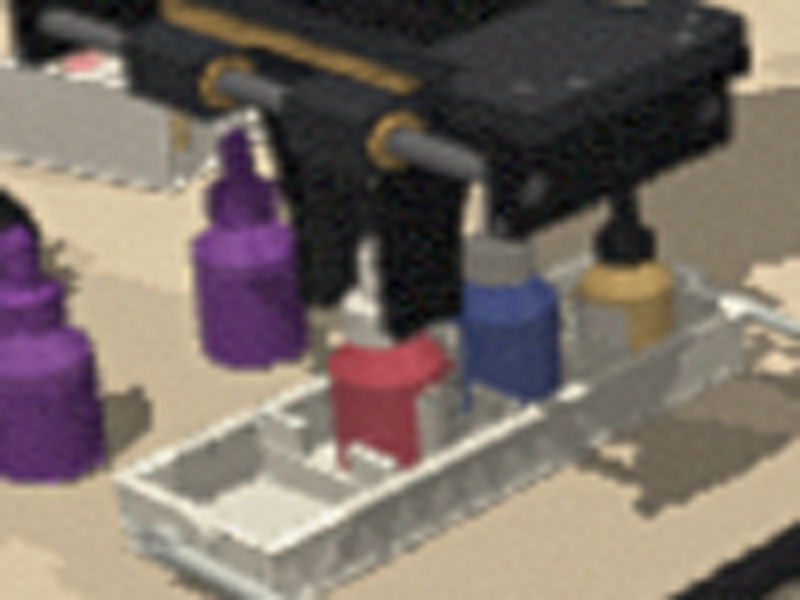

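The red bottle is upright in its own bay, its label faces -y, and blue and amber are standing. Lowering it to the floor.

>>> apply_moves:
  deltas:
    - {"translation": [0.0015, -0.0025, 0], "turn": [0.005, -0.005, -0.006], "hand": 0}
    - {"translation": [0, 0, -0.002], "turn": [0, 0, 0], "hand": 0}
    - {"translation": [0, 0, -0.002], "turn": [0, 0, 0], "hand": 0}
    - {"translation": [0, 0, 0], "turn": [0, 0, 0], "hand": 0}

```text
time: 9.9
ee_pos: [0.5935, 0.118, 0.0784]
eef_rot: [0.74, 0.672, -0.0, 0.003]
ft_force: [0.0, -0.0, -0.6]
width: 0.0191
```

```bash
python3 go.py .021 .004 0 .071
```

```text
t 9.9 pos [0.5935 0.118  0.0784] q [ 7.401e-01  6.725e-01 -2.000e-04  3.100e-03] F [ 0.  -0.  -0.6] w 0.0191 j [ 0.37  0.57 -0.84  1.66  0.47  1.13 -0.69]
target [0.5927 0.1114 0.075 ] d [-0.0009 -0.0065 -0.0034] turn [ 0.005  0.004 -0.007] n 0.14794481059443143
```

>>> apply_moves:
  deltas:
    - {"translation": [-0.0005, -0.003, -0.002], "turn": [0.003, 0.0, -0.003], "hand": 0}
    - {"translation": [-0.0005, -0.003, -0.002], "turn": [0, 0, 0], "hand": 0}
    - {"translation": [0, 0, 0], "turn": [0, 0, 0], "hand": 0}

```text
time: 10.2
ee_pos: [0.5934, 0.1163, 0.0774]
eef_rot: [0.74, 0.673, 0.003, 0.003]
ft_force: [-0.7, -0.3, -0.3]
width: 0.0195
```

```bash
python3 go.py .021 .004 0 .071
```

```text
t 10.2 pos [0.5934 0.1163 0.0774] q [0.7398 0.6729 0.0025 0.0029] F [-0.7 -0.3 -0.3] w 0.0195 j [ 0.38  0.57 -0.85  1.66  0.47  1.12 -0.69]
target [0.5927 0.1114 0.075 ] d [-0.0008 -0.0048 -0.0024] turn [ 0.001  0.008 -0.008] n 0.10881834230998384
```

>>> apply_moves:
  deltas:
    - {"translation": [-0.001, -0.004, -0.003], "turn": [0, 0.004, -0.006], "hand": 0}
    - {"translation": [0, -0.002, -0.003], "turn": [0, 0.003, 0], "hand": 0}
    - {"translation": [0, 0, -0.002], "turn": [0, 0, 0], "hand": 0}
    - {"translation": [0, 0, -0.002], "turn": [0, 0, 0], "hand": 0}

```text
time: 10.6
ee_pos: [0.5953, 0.1166, 0.0751]
eef_rot: [0.741, 0.672, 0.004, 0.002]
ft_force: [-6.8, -2.2, 20.1]
width: 0.02
```

```bash
python3 go.py .021 .004 0 .071
```

```text
t 10.6 pos [0.5953 0.1166 0.0751] q [0.7405 0.672  0.0042 0.0021] F [-6.8 -2.2 20.1] w 0.02 j [ 0.38  0.57 -0.84  1.66  0.47  1.11 -0.69]
target [0.5927 0.1114 0.075 ] d [-0.0026 -0.0052 -0.0001] turn [-0.003  0.009 -0.006] n 0.11541625725904718
```

It is on the floor. Easing off the push and releasing so that it stands by itself.

>>> apply_moves:
  deltas:
    - {"translation": [-0.001, -0.003, 0.0015], "turn": [0, 0, 0], "hand": 0}
    - {"translation": [-0.001, -0.003, 0], "turn": [0, 0, 0], "hand": 0}
    - {"translation": [0, 0, 0], "turn": [0, 0, 0], "hand": 0.04}
    - {"translation": [0, 0, 0], "turn": [0, 0, 0], "hand": 0.04}
    - {"translation": [0, 0, 0], "turn": [0, 0, 0], "hand": 0.04}

```text
time: 11.1
ee_pos: [0.5924, 0.1102, 0.0752]
eef_rot: [0.74, 0.672, 0.003, 0.002]
ft_force: [0.6, -0.4, 0.4]
width: 0.0353
```

>>> apply_moves:
  deltas:
    - {"translation": [0, 0, 0.045], "turn": [0, 0, 0], "hand": 0.045}
    - {"translation": [0, 0, 0.045], "turn": [0, 0, 0], "hand": 0.045}
    - {"translation": [0, -0.02, 0.045], "turn": [0, 0, 0], "hand": 0.045}
    - {"translation": [0, -0.02, 0.03], "turn": [0, 0, 0], "hand": 0.045}
    - {"translation": [0, 0, 0], "turn": [0, 0, 0], "hand": 0.045}

```text
time: 11.6
ee_pos: [0.5897, 0.0694, 0.2438]
eef_rot: [0.74, 0.673, 0.001, 0.0]
ft_force: [-0.2, -0.2, -0.4]
width: 0.0448
```

Run:
```python
from h import *
import json
state(); c=calibration("wrist");a=camera("wrist"); b=camera("scene")
for n,i in (("w7",a),("s7",b)): cv2.imwrite(f"pics/{n}.png",i[...,::-1])
json.dump({k:np.array(v).tolist() for k,v in c.items()},open("w7.json","w"))
u,v=proj(c,(.593,.111,.08));print(u,v)
x0=int(np.clip(u-65,0,510));y0=int(np.clip(v-75,0,250));print(x0,y0)
C=np.zeros((600,800,3),np.uint8)
C[:600,:520]=cv2.resize(a[y0:y0+150,x0:x0+130,::-1],(520,600),interpolation=cv2.INTER_CUBIC)
C[:280,520:]=cv2.resize(b[225:295,200:270,::-1],(280,280),interpolation=cv2.INTER_CUBIC)
cv2.imwrite("pics/c7.png",C)
```

```text
t 11.6 pos [0.5897 0.0694 0.2438] q [7.396e-01 6.731e-01 1.200e-03 2.000e-04] F [-0.2 -0.2 -0.4] w 0.0448 j [ 0.52  0.4  -0.92  1.5   0.32  1.4  -0.51]
319.5369236861652 143.43558239666453
254 68
```

View pics/c7.png

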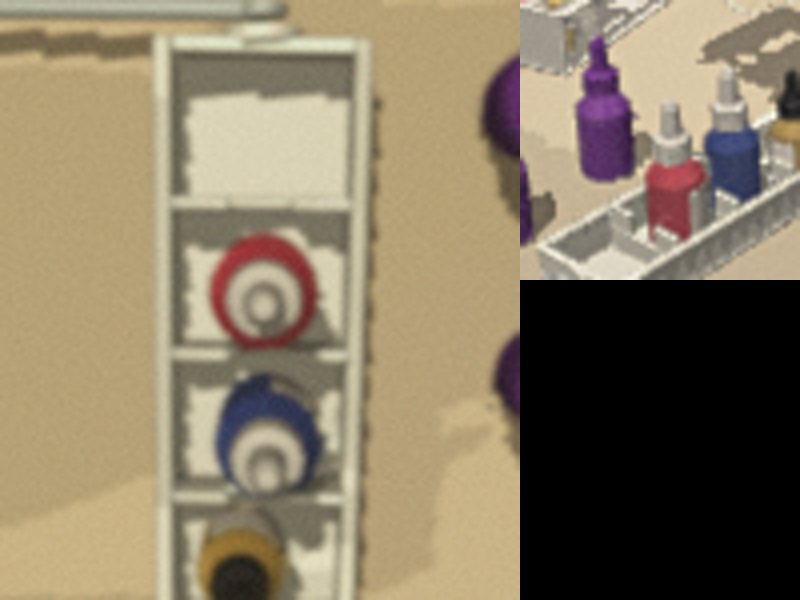

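The red bottle stands on its own in the middle of its bay, and blue and amber are standing. Before grasping the cap I'll make a quick pass over the grey inspection camera to measure the lens well.

>>> apply_moves:
  deltas:
    - {"translation": [0, -0.02, 0.045], "turn": [0, 0, 0], "hand": 0.045}
    - {"translation": [0, -0.025, 0.04], "turn": [0, 0, 0], "hand": 0.045}
    - {"translation": [0, -0.03, 0.04], "turn": [0, 0, 0], "hand": 0.045}
    - {"translation": [0, -0.048, 0.01], "turn": [0, 0, 0], "hand": 0.045}
    - {"translation": [0, -0.049, 0], "turn": [0, 0, 0], "hand": 0.045}

```text
time: 12.2
ee_pos: [0.584, -0.0934, 0.3718]
eef_rot: [0.732, 0.682, -0.004, -0.007]
ft_force: [0.9, 0.8, -0.3]
width: 0.045
```

>>> apply_moves:
  deltas:
    - {"translation": [0, -0.049, 0], "turn": [0, 0, 0], "hand": 0.045}
    - {"translation": [0, -0.049, 0], "turn": [0, 0, 0], "hand": 0.045}
    - {"translation": [0, -0.049, 0], "turn": [0, 0, 0], "hand": 0.045}
    - {"translation": [0, -0.049, 0], "turn": [0, 0, 0], "hand": 0.045}
    - {"translation": [0, -0.049, 0], "turn": [0, 0, 0], "hand": 0.045}

```text
time: 12.7
ee_pos: [0.5835, -0.3431, 0.3638]
eef_rot: [0.729, 0.684, -0.006, -0.011]
ft_force: [1.3, -0.6, -0.2]
width: 0.0451
```

>>> apply_moves:
  deltas:
    - {"translation": [0, -0.049, 0], "turn": [0, 0, 0], "hand": 0.045}
    - {"translation": [0, -0.04, 0], "turn": [0, 0, 0], "hand": 0.045}
    - {"translation": [0, 0, 0], "turn": [0, 0, 0], "hand": 0.045}
    - {"translation": [0, 0, 0], "turn": [0, 0, 0], "hand": 0.045}

```text
time: 13.1
ee_pos: [0.5824, -0.4405, 0.3515]
eef_rot: [0.731, 0.682, -0.009, -0.017]
ft_force: [-0.2, 0.7, -0.1]
width: 0.0449
```

Run:
```python
from h import *
import json
state(); c=calibration("wrist");a=camera("wrist")
cv2.imwrite("pics/w8.png",a[...,::-1])
json.dump({k:np.array(v).tolist() for k,v in c.items()},open("w8.json","w"))
u,v=proj(c,(.59,-.40,.197));print(u,v)
print(np.round(-np.array(c["extrinsics"])[:3,:3].T@np.array(c["extrinsics"])[:3,3],3))
s=cv2.imread("pics/s7.png");x0=330;y0=110
C=np.zeros((600,800,3),np.uint8);C[:360,:576]=cv2.resize(a[:,:,::-1],(576,360))
uu=int(np.clip(u-60,0,520));vv=int(np.clip(v-40,0,280));print("wcrop",uu,vv)
C[:]=0
C[:480,:480]=cv2.resize(a[vv:vv+120,uu:uu+120,::-1],(480,480),interpolation=cv2.INTER_CUBIC)
C[:320,480:]=cv2.resize(s[115:175,335:395],(320,320),interpolation=cv2.INTER_CUBIC)
C[325:525,480:800]=cv2.resize(a[:,:,::-1],(320,200))
cv2.imwrite("pics/c8.png",C)
```

```text
t 13.1 pos [ 0.5824 -0.4405  0.3515] q [ 0.731   0.6821 -0.0085 -0.0174] F [-0.2  0.7 -0.1] w 0.0449 j [ 0.9   0.69 -0.72  0.81  0.44  1.8   0.33]
331.6986695236497 146.69712667162958
[ 0.593 -0.374  0.5  ]
wcrop 271 106
```

View pics/c8.png

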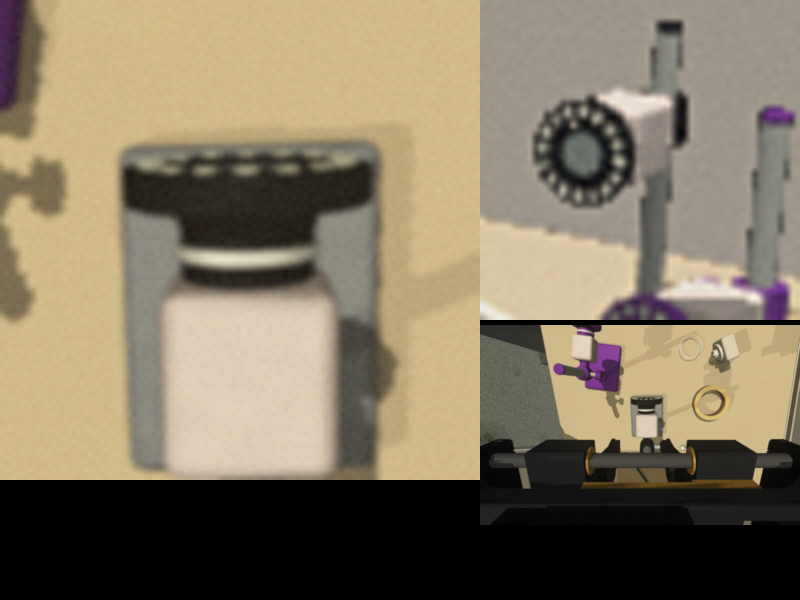

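The wrist crop from above shows the ring front centred at about (247,162), the body sides at x 163 and 338 running vertically, and the base edge at left from (122,155) to (132,465). The scene crop shows the ring ellipse centred at about (584,152).

Run:
```python
from h import *
import json
W=json.load(open("w8.json"));S=calibration("scene");T=calibration("top")
wp=lambda x,y:(271+x/4-.375,106+y/4-.375)
sp=(335+104/5.333-.4,115+152/5.333-.4)
print("lens W+S",tri([ray(W,*wp(247,162)),ray(S,*sp)]))
t0=(380+(522-400)/4-.375,180+90/4-.375)
print("W+S+T",tri([ray(W,*wp(247,162)),ray(S,*sp),ray(T,*t0)]))
print("S+T",tri([ray(S,*sp),ray(T,*t0)]))
def yaw(p,q,z):
    a,b=onz(W,*wp(*p),z),onz(W,*wp(*q),z);d=a-b;return np.round([*a,*b],4),np.arctan2(-d[0],d[1])
h=.197
print("bodyL",yaw((163,330),(163,470),h+.025));print("bodyR",yaw((337,330),(339,470),h+.025))
print("baseL",yaw((122,160),(132,460),.012));print("baseR",yaw((378,150),(377,470),.012))
a,b=onz(W,*wp(122,170),h),onz(W,*wp(373,170),h);print("ring ends",a,b,np.linalg.norm(a-b),np.arctan2((b-a)[1],(b-a)[0]))
w7=json.load(open("w7.json"));print("red tip",onz(w7,254+264/4-.375,68+303/4-.375,.088))
```

```text
lens W+S (array([ 0.5901611 , -0.39976782,  0.19684637]), [np.float64(0.0005645703064372853), np.float64(0.0005645703064373157)])
W+S+T (array([ 0.58997576, -0.39863458,  0.1968535 ]), [np.float64(0.0011218450005251494), np.float64(0.0009276122643056481), np.float64(0.0013701489069740224)])
S+T (array([ 0.58923071, -0.39734369,  0.1975478 ]), [np.float64(0.0007530210483769973), np.float64(0.0007530210483770876)])
bodyL (array([ 0.5698, -0.4335,  0.222 ,  0.5673, -0.4665,  0.222 ]), np.float64(-0.07629708551134348))
bodyR (array([ 0.6087, -0.4358,  0.222 ,  0.6078, -0.4687,  0.222 ]), np.float64(-0.028775335040550663))
baseL (array([ 0.5416, -0.4113,  0.012 ,  0.5355, -0.5315,  0.012 ]), np.float64(-0.050493536768143714))
baseR (array([ 0.6388, -0.4139,  0.012 ,  0.634 , -0.5413,  0.012 ]), np.float64(-0.03796162917875152))
ring ends [ 0.56093776 -0.39944138  0.197     ] [ 0.62019582 -0.40331784  0.197     ] 0.05938471655791141 -0.06532346256386756
red tip [0.59318057 0.11173585 0.088     ]
```

Lens front is at (0.590, -0.399, 0.197), ring diameter checks at 59.4 mm, and the camera yaw is about -0.05. The bottle centre target is therefore (0.594, -0.319, 0.197), which puts the TCP at z≈0.226. Checking the purple stand's clearance and going back for the cap.

Run:
```python
from h import *
S=calibration("scene");T=calibration("top");t=cv2.imread("pics/top0.png");s=cv2.imread("pics/s7.png")
def pm(i):
    h=cv2.cvtColor(i,cv2.COLOR_BGR2HSV);return cv2.inRange(h,(125,80,40),(160,255,255))
m=pm(s);m[:,:330]=0;n,_,st,ce=cv2.connectedComponentsWithStats(m);print([(a.tolist(),c.round(1).tolist()) for a,c in zip(st,ce) if a[4]>10][1:])
m=pm(t);m[:,:330]=0;n,_,st,ce=cv2.connectedComponentsWithStats(m);print([(a.tolist(),c.round(1).tolist()) for a,c in zip(st,ce) if a[4]>10][1:])
print("coltop",tri([ray(S,390,137),ray(T,412,238)]))
for p in [(348,235),(412,238),(412,245),(380,236)]: print(p,np.round(onz(T,*p,.17),3),np.round(onz(T,*p,.25),3))
```

```text
[([388, 135, 6, 3, 15], [390.4, 136.2]), ([388, 168, 5, 12, 44], [389.7, 173.4]), ([357, 170, 20, 22, 164], [367.6, 180.9]), ([350, 211, 54, 27, 809], [376.6, 223.8])]
[([344, 231, 47, 39, 937], [367.0, 250.8]), ([390, 250, 7, 6, 34], [392.7, 252.6])]
coltop (array([ 0.48896719, -0.3940198 ,  0.230872  ]), [np.float64(0.008228242528779), np.float64(0.008228242528779081)])
(348, 235) [ 0.504 -0.239  0.17 ] [ 0.501 -0.231  0.25 ]
(412, 238) [ 0.498 -0.408  0.17 ] [ 0.496 -0.386  0.25 ]
(412, 245) [ 0.48  -0.408  0.17 ] [ 0.479 -0.385  0.25 ]
(380, 236) [ 0.503 -0.324  0.17 ] [ 0.5   -0.308  0.25 ]
```

>>> apply_moves:
  deltas:
    - {"translation": [0, 0.045, 0.01], "turn": [0, 0, 0], "hand": 0.045}
    - {"translation": [0, 0.049, 0], "turn": [0, 0, 0], "hand": 0.045}
    - {"translation": [0, 0.049, 0], "turn": [0, 0, 0], "hand": 0.045}
    - {"translation": [0, 0.049, 0], "turn": [0, 0, 0], "hand": 0.045}
    - {"translation": [0, 0.049, 0], "turn": [0, 0, 0], "hand": 0.045}

```text
time: 13.65
ee_pos: [0.5796, -0.1971, 0.3546]
eef_rot: [0.732, 0.681, -0.011, -0.021]
ft_force: [1.3, 0.2, -0.3]
width: 0.0451
```

>>> apply_moves:
  deltas:
    - {"translation": [0, 0.049, 0], "turn": [0, 0, 0], "hand": 0.045}
    - {"translation": [0, 0.049, 0], "turn": [0, 0, 0], "hand": 0.045}
    - {"translation": [0, 0.049, 0], "turn": [0, 0, 0], "hand": 0.045}
    - {"translation": [0, 0.049, 0], "turn": [0, 0, 0], "hand": 0.045}
    - {"translation": [0, 0.04, 0], "turn": [0, 0, 0], "hand": 0.045}

```text
time: 14.15
ee_pos: [0.5742, 0.0468, 0.3531]
eef_rot: [0.728, 0.685, -0.014, -0.019]
ft_force: [0.4, -0.0, -0.4]
width: 0.0451
```

Run:
```python
from go import *
show(np.array([.593,.1115,.17]),axis(0))
```

```text
t 14.15 pos [0.5742 0.0468 0.3531] q [ 0.728   0.6851 -0.0142 -0.0193] F [ 0.4 -0.  -0.4] w 0.0451 j [ 0.55  0.35 -0.94  1.32  0.26  1.65 -0.41]
target [0.593  0.1115 0.17  ] d [ 0.0188  0.0647 -0.1831] turn [-0.01  -0.047 -0.042] n 3.9017155806889594
```

>>> apply_moves:
  deltas:
    - {"translation": [0.006, 0.02, -0.045], "turn": [-0.003, -0.015, -0.014], "hand": 0.045}
    - {"translation": [0.006, 0.02, -0.045], "turn": [-0.003, -0.015, -0.014], "hand": 0.045}
    - {"translation": [0.006, 0.02, -0.045], "turn": [-0.003, -0.015, -0.014], "hand": 0.045}
    - {"translation": [0, 0, -0.03], "turn": [0, 0, 0], "hand": 0.045}
    - {"translation": [0, 0, 0], "turn": [0, 0, 0], "hand": 0.045}

```text
time: 14.65
ee_pos: [0.584, 0.1244, 0.1857]
eef_rot: [0.735, 0.678, 0.001, 0.001]
ft_force: [-0.9, 0.1, -0.4]
width: 0.045
```

Run:
```python
from go import *
show(np.array([.593,.1115,.11]),axis(0))
```

```text
t 14.65 pos [0.584  0.1244 0.1857] q [7.349e-01 6.782e-01 6.000e-04 1.000e-03] F [-0.9  0.1 -0.4] w 0.045 j [ 0.42  0.45 -0.92  1.57  0.37  1.3  -0.63]
target [0.593  0.1115 0.11  ] d [ 0.009  -0.0129 -0.0757] turn [ 0.001  0.002 -0.023] n 1.546635652315849
```

>>> apply_moves:
  deltas:
    - {"translation": [0.0045, -0.0065, -0.03], "turn": [0, 0, -0.012], "hand": 0.045}
    - {"translation": [0.0045, -0.0065, -0.03], "turn": [0, 0, -0.01], "hand": 0.045}
    - {"translation": [0, 0, 0], "turn": [0, 0, 0], "hand": 0.045}

```text
time: 14.95
ee_pos: [0.5925, 0.114, 0.1283]
eef_rot: [0.741, 0.671, 0.002, 0.002]
ft_force: [-1.0, -0.5, 0.4]
width: 0.0453
```

Run:
```python
from go import *
show(np.array([.593,.1115,.076]),axis(0))
```

```text
t 14.95 pos [0.5925 0.114  0.1283] q [0.741  0.6715 0.0016 0.0023] F [-1.  -0.5  0.4] w 0.0453 j [ 0.41  0.51 -0.88  1.62  0.42  1.2  -0.66]
target [0.593  0.1115 0.076 ] d [ 0.0005 -0.0025 -0.0523] turn [ 0.001  0.005 -0.005] n 1.0463168137051855
```

>>> apply_moves:
  deltas:
    - {"translation": [0.0003, -0.001, -0.026], "turn": [0, 0.003, -0.004], "hand": 0.045}
    - {"translation": [0.0002, -0.0015, -0.022], "turn": [0, 0, 0], "hand": 0.045}
    - {"translation": [0, 0, -0.002], "turn": [0, 0, 0], "hand": 0.045}

```text
time: 15.25
ee_pos: [0.5952, 0.1136, 0.085]
eef_rot: [0.742, 0.67, 0.003, 0.003]
ft_force: [-0.8, -0.3, -0.2]
width: 0.0447
```

Run:
```python
from go import *
show(np.array([.593,.1115,.076]),axis(0))
```

```text
t 15.25 pos [0.5952 0.1136 0.085 ] q [0.742  0.6703 0.0034 0.0032] F [-0.8 -0.3 -0.2] w 0.0447 j [ 0.39  0.56 -0.85  1.65  0.46  1.13 -0.69]
target [0.593  0.1115 0.076 ] d [-0.0022 -0.0021 -0.009 ] turn [ 0.     0.009 -0.002] n 0.19084859196785828
```

>>> apply_moves:
  deltas:
    - {"translation": [-0.002, -0.002, -0.007], "turn": [0, 0.007, -0.002], "hand": 0.045}
    - {"translation": [0, 0, 0], "turn": [0, 0, 0], "hand": 0.045}
    - {"translation": [0, 0, -0.001], "turn": [0, 0, 0], "hand": 0.045}

```text
time: 15.55
ee_pos: [0.5951, 0.113, 0.0826]
eef_rot: [0.743, 0.67, 0.003, 0.002]
ft_force: [0.2, -0.2, -0.2]
width: 0.0452
```

Run:
```python
from go import *
show(np.array([.593,.1115,.076]),axis(0))
```

```text
t 15.55 pos [0.5951 0.113  0.0826] q [0.7425 0.6698 0.003  0.0023] F [ 0.2 -0.2 -0.2] w 0.0452 j [ 0.39  0.56 -0.85  1.66  0.46  1.13 -0.69]
target [0.593  0.1115 0.076 ] d [-0.0021 -0.0015 -0.0066] turn [-0.001  0.008 -0.   ] n 0.14098437652612317
```

>>> apply_moves:
  deltas:
    - {"translation": [-0.002, -0.001, -0.005], "turn": [0, 0.005, 0], "hand": 0.045}
    - {"translation": [-0.001, -0.001, -0.004], "turn": [0, 0.003, 0], "hand": 0.045}
    - {"translation": [0, 0, 0], "turn": [0, 0, 0], "hand": 0.045}

```text
time: 15.85
ee_pos: [0.5925, 0.1111, 0.0746]
eef_rot: [0.743, 0.67, 0.001, 0.0]
ft_force: [0.6, -0.4, 1.0]
width: 0.0452
```

Run:
```python
from go import *
show(np.array([.593,.1115,.076]),axis(0))
```

```text
t 15.85 pos [0.5925 0.1111 0.0746] q [7.425e-01 6.698e-01 6.000e-04 1.000e-04] F [ 0.6 -0.4  1. ] w 0.0452 j [ 0.39  0.57 -0.85  1.66  0.47  1.12 -0.69]
target [0.593  0.1115 0.076 ] d [0.0005 0.0004 0.0014] turn [-0.001  0.001 -0.   ] n 0.030079915438860703
```

Close on the cap.

>>> apply_moves:
  deltas:
    - {"translation": [0, 0, 0.001], "turn": [0, 0, 0], "hand": 0}
    - {"translation": [0, 0, 0], "turn": [0, 0, 0], "hand": 0}
    - {"translation": [0, 0, 0], "turn": [0, 0, 0], "hand": 0}
    - {"translation": [0, 0, 0], "turn": [0, 0, 0], "hand": 0}
    - {"translation": [0, 0, 0], "turn": [0, 0, 0], "hand": 0}
  newtons: 20

```text
time: 16.35
ee_pos: [0.5925, 0.1112, 0.0758]
eef_rot: [0.743, 0.67, 0.001, -0.0]
ft_force: [0.1, -0.8, 0.7]
width: 0.0191
```

>>> apply_moves:
  deltas:
    - {"translation": [0, 0, 0.02], "turn": [0, 0, 0], "hand": 0}
    - {"translation": [0, 0, 0.03], "turn": [0, 0, 0], "hand": 0}
    - {"translation": [0, 0, 0.04], "turn": [0, 0, 0], "hand": 0}
    - {"translation": [0, 0, 0.045], "turn": [0, 0, 0], "hand": 0}
    - {"translation": [0, 0, 0.045], "turn": [0, 0, 0], "hand": 0}

```text
time: 16.85
ee_pos: [0.5876, 0.1096, 0.2543]
eef_rot: [0.742, 0.67, -0.005, -0.004]
ft_force: [1.5, -0.1, -1.1]
width: 0.0193
```

```bash
cat > fin.py <<'E'
from go import *
show(np.array([.594,-.319,.226]),Ro.from_euler("z",-.05)*RC.inv()*axis(0))
E
python3 fin.py
```

```text
t 16.85 pos [0.5876 0.1096 0.2543] q [ 0.7422  0.6702 -0.0048 -0.0039] F [ 1.5 -0.1 -1.1] w 0.0193 j [ 0.44  0.41 -0.93  1.46  0.33  1.44 -0.59]
target [ 0.594 -0.319  0.226] d [ 0.0064 -0.4286 -0.0283] turn [ 0.001 -0.012  0.052] n 8.591840530689048
```

>>> apply_moves:
  deltas:
    - {"translation": [0.001, -0.03, 0], "turn": [0, -0.002, 0.008], "hand": 0}
    - {"translation": [0.001, -0.04, 0], "turn": [0, -0.002, 0.008], "hand": 0}
    - {"translation": [0.001, -0.04, 0], "turn": [0, -0.002, 0.008], "hand": 0}
    - {"translation": [0.001, -0.04, 0], "turn": [0, -0.002, 0.008], "hand": 0}
    - {"translation": [0.001, -0.04, 0], "turn": [0, -0.002, 0.008], "hand": 0}

```text
time: 17.35
ee_pos: [0.5935, -0.0764, 0.2636]
eef_rot: [0.723, 0.691, 0.005, 0.003]
ft_force: [1.5, 0.1, -0.2]
width: 0.0192
```

>>> apply_moves:
  deltas:
    - {"translation": [0.001, -0.04, 0], "turn": [0, 0, 0], "hand": 0}
    - {"translation": [0.001, -0.04, 0], "turn": [0, 0, 0], "hand": 0}
    - {"translation": [0.001, -0.04, 0], "turn": [0, 0, 0], "hand": 0}
    - {"translation": [0, -0.03, 0], "turn": [0, 0, 0], "hand": 0}
    - {"translation": [0, 0, 0], "turn": [0, 0, 0], "hand": 0}

```text
time: 17.85
ee_pos: [0.5939, -0.2406, 0.2626]
eef_rot: [0.726, 0.687, 0.003, 0.003]
ft_force: [-0.3, 0.4, -0.8]
width: 0.0189
```

```bash
python3 fin.py
```

```text
t 17.85 pos [ 0.5939 -0.2406  0.2626] q [0.7263 0.6874 0.0033 0.0033] F [-0.3  0.4 -0.8] w 0.0189 j [ 0.89  0.46 -0.82  1.35  0.33  1.46  0.04]
target [ 0.594 -0.319  0.226] d [ 0.0001 -0.0784 -0.0366] turn [0.    0.009 0.005] n 1.731244963904865
```

>>> apply_moves:
  deltas:
    - {"translation": [0, -0.025, -0.012], "turn": [0, 0.004, 0.003], "hand": 0}
    - {"translation": [0, -0.025, -0.012], "turn": [0, 0.004, 0.002], "hand": 0}
    - {"translation": [0, -0.02, -0.009], "turn": [0, 0, 0], "hand": 0}
    - {"translation": [0, 0, 0], "turn": [0, 0, 0], "hand": 0}

```text
time: 18.25
ee_pos: [0.5939, -0.3121, 0.2283]
eef_rot: [0.724, 0.69, 0.001, 0.0]
ft_force: [-0.8, -0.2, -0.8]
width: 0.0193
```

```bash
python3 fin.py
```

```text
t 18.25 pos [ 0.5939 -0.3121  0.2283] q [7.243e-01 6.895e-01 7.000e-04 2.000e-04] F [-0.8 -0.2 -0.8] w 0.0193 j [ 0.94  0.55 -0.78  1.3   0.38  1.43  0.14]
target [ 0.594 -0.319  0.226] d [ 0.0001 -0.0069 -0.0023] turn [-0.001  0.001 -0.001] n 0.14474879117613546
```

>>> apply_moves:
  deltas:
    - {"translation": [0, -0.0065, -0.001], "turn": [0, 0, 0], "hand": 0}
    - {"translation": [0, 0, 0], "turn": [0, 0, 0], "hand": 0}
    - {"translation": [0, 0, 0], "turn": [0, 0, 0], "hand": 0}

```text
time: 18.55
ee_pos: [0.5947, -0.3166, 0.2277]
eef_rot: [0.723, 0.69, 0.002, 0.0]
ft_force: [0.0, -0.1, -1.1]
width: 0.0189
```

```bash
python3 fin.py
python3 - <<'E'
from h import *
a=camera("wrist");b=camera("scene");t=camera("top")
for n,i in (("w9",a),("s9",b),("t9",t)): cv2.imwrite(f"pics/{n}.png",i[...,::-1])
S=calibration("scene")
print("proj bottle centre/foot/top",[np.round(proj(S,(.594,-.319,z)),1) for z in (.197,.155,.239)])
C=np.zeros((600,800,3),np.uint8)
C[:480,:480]=cv2.resize(b[100:220,300:420,::-1],(480,480),interpolation=cv2.INTER_CUBIC)
C[:200,480:]=cv2.resize(a[:,:,::-1],(320,200))
C[205:405,480:]=cv2.resize(b[220:300,185:313,::-1],(320,200),interpolation=cv2.INTER_CUBIC)
C[410:600,480:]=cv2.resize(t[175:251,380:508,::-1],(320,190),interpolation=cv2.INTER_CUBIC)
cv2.imwrite("pics/c9.png",C)
E
```

```text
t 18.55 pos [ 0.5947 -0.3166  0.2277] q [0.7235 0.6904 0.0016 0.    ] F [ 0.  -0.1 -1.1] w 0.0189 j [ 0.94  0.56 -0.77  1.3   0.38  1.44  0.14]
target [ 0.594 -0.319  0.226] d [-0.0007 -0.0024 -0.0017] turn [-0.002  0.002 -0.003] n 0.060273501181382264
proj bottle centre/foot/top [array([339.7, 149. ]), array([339. , 163.7]), array([340.4, 134. ])]
```

View pics/c9.png

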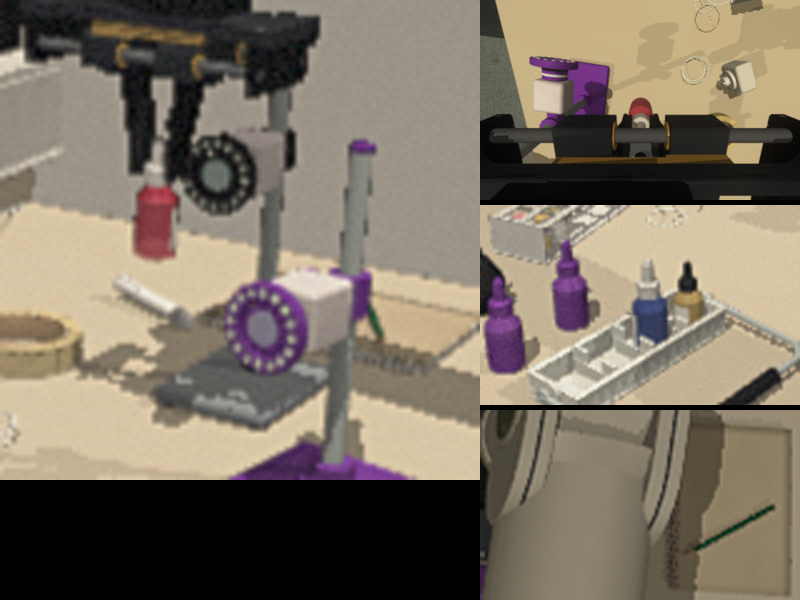

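The bottle hangs upright in front of the grey camera, with its foot at scene pixel (339,164), exactly where predicted. The label faces away from the scene camera, towards the lens. Blue and amber are standing and the bail is down. One small trim and a settle.

>>> apply_moves:
  deltas:
    - {"translation": [-0.0007, -0.003, -0.001], "turn": [0, 0, 0], "hand": 0}
    - {"translation": [0, 0, 0], "turn": [0, 0, 0], "hand": 0}
    - {"translation": [0, 0, 0], "turn": [0, 0, 0], "hand": 0}
    - {"translation": [0, 0, 0], "turn": [0, 0, 0], "hand": 0}

```text
time: 19.1
ee_pos: [0.5941, -0.3195, 0.2273]
eef_rot: [0.723, 0.691, 0.001, 0.001]
ft_force: [0.0, -0.5, -0.6]
width: 0.0188
```

Run:
```python
from go import *
from bench import order
show(np.array([.594,-.319,.2268]),Ro.from_euler("z",-.05)*RC.inv()*axis(0))
s=readout.read_state();print(np.round(s["joint_vel"],3))
b=camera("scene");h=cv2.cvtColor(b,cv2.COLOR_RGB2HSV)
m=(cv2.inRange(h,(0,110,60),(8,255,255))|cv2.inRange(h,(172,110,60),(180,255,255)));m[:, :320]=0;m[:,360:]=0;m[:130]=0;m[180:]=0
ys,xs=np.nonzero(m);print("red px",len(xs),xs.min(),xs.max(),ys.min(),ys.max())
p=np.array(s["ee_pos"])
if np.linalg.norm(p-[.594,-.319,.2268])<.004 and len(xs)>60: print(order.close_job())
```

```text
t 19.1 pos [ 0.5941 -0.3195  0.2273] q [7.232e-01 6.906e-01 1.400e-03 6.000e-04] F [ 0.  -0.5 -0.6] w 0.0188 j [ 0.94  0.56 -0.77  1.3   0.38  1.43  0.15]
target [ 0.594  -0.319   0.2268] d [-0.0001  0.0005 -0.0005] turn [-0.001  0.003 -0.004] n 0.03293063384767532
[ 0.001  0.    -0.004 -0.002 -0.001  0.    -0.001]
red px 143 335 344 147 163
the job is handed in; nothing more can be done
None
```

The job is handed in, at 19.1 s of the 58 s allowed. The red bottle is held still by its cap in front of the inspection camera's lens.

**What I did:**
1. I folded the carrying handle down to the front, level.
2. I gripped the toppled red bottle by its cap, stood it upright in its own bay and let go. It stood there by itself.
3. I regripped it by the cap, lifted it out and carried it to the camera.

**Last checks:**
- **Position:** the gripper was within 1 mm of the target. That puts the bottle's middle 80 mm in front of the measured lens point (0.590, -0.399, 0.197), at lens height.
- **Upright and held:** the tool tilt was under 0.005 rad, joint speeds were about zero and the cap grip measured 18.8 mm.
- **Carrier:** the scene view, taken just before the last 3 mm trim, showed the blue and amber bottles standing and the handle down.

**Less certain:**
- **Label:** I never saw it from the lens side. I inferred that it faces the lens because it was straight up while the bottle lay toppled, and the final view shows it turned away from the scene camera.
- **Lens distance:** I took the front of the ring light as the lens front, so a recessed lens would make the true distance a few millimetres more than 8 cm.
- **Force:** setting the bottle on the bay floor briefly reached about 21 N at the wrist, well under the limits.

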